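Lock the clamp's pivot pin with its spring cotter

TASK

Take the spring cotter out of its stand and lock the clamp's pivot pin with it: push the straight leg from above through the cross hole in the pin's free end, all the way until the bow has snapped over the pin, and let go. Leave the oiler, the bushing and the star knob where they stand.

Things in the scene. Friction and masses are not known exactly. Their poses are not given: they have to be found in the camera images.
- cotter: Spring cotter (R-clip) of 5 mm round steel wire, 103 mm long, 70 g, upright in the stand at the start, eye up. Origin: the tip of its straight leg. z runs up the leg to the eye; x from the leg to the bow; y is the eye's axis. The leg is straight from z = 0 (tapered over 7 mm to a 3 mm round end) to 84 mm. Home, the belly of the bow lies round the pin and the tip is 50 mm beyond the pin's axis (play 4 mm).
- eye (a point): Centre of the cotter's eye, the place to grip: at x = 6, z = 90 mm in the cotter's frame; axes as the cotter's. A double coil, 22 mm across in the x-z plane, 10 mm thick along y: grip across the flat sides at y = -5 and 5.
- leg_top (a point): On the axis of the cotter's leg, 90 mm above the tip, level with the eye's centre (inside the eye); axes as the cotter's.
- leg_mid (a point): The point of the cotter's leg that lies inside the pin when home: on the leg's axis, 50 mm above the tip; axes as the cotter's.
- bow (a joint): Opening of the sprung bow about the eye's centre, rad: 0 at rest, about 0.09 riding over the pin, 0 again when snapped over. Bow's centre line x,z in the cotter's frame, mm: 13,86 - 8,61 (waist) - 13,50 (belly) - 8,38 (throat) - 16,19 (flared end). The leg is through the pin before the flare meets it; then the push grows to about 15 N and falls as the throat snaps past.
- collar: Brass collar, 27 mm across, 4 mm thick (y = -30 to -26), fixed to the clamp's cheek round the pivot pin. Origin on the pin's axis, 80 mm above the table, at the middle of the hole's possible range. y runs along the level pin to its free end; z is the direction of the cross hole, upper mouth at +z, leaning 35 degrees from vertical (towards -x at clamp yaw 0).
- pin_mid (a point): Same point as the collar's origin, axes as the clamp's. Pin 20 mm thick, its free end milled flat above and below (flats at collar z = 8.5 and -8.5); a square 8 mm hole right through along z, mouths chamfered to 11-13 mm. The hole lies at collar x = 0 but anywhere in y = -9 to 9 mm: not measured: feel for it with the leg, or see it. Free end 29 mm past the hole. The pin does not turn; it slides only above 25 N. The bow may go on either side.
- clamp: Fixed hold-down clamp: grey base 92 x 62 x 10 mm, two cheeks 30 mm wide with round tops 95 mm up at y = -30 to -38 and -54 to -62, an arm between them towards +x on a workpiece. Origin on the table straight below the collar's origin; the pin's free end sticks out at +y.
- stand: Fixed grey stand 64 x 40 x 48 mm, origin at the middle of its underside. Its slot (23 x 6.4 mm along x and y, open at the top, floor 5 mm up) holds the cotter's leg and bow loosely, so the cotter may lean 2 or 3 degrees; the leg is at about x = -8. The cotter lifts out upwards, 45 mm and more.
- oiler: Bystander: small white oiler with red spout, 32 x 32 x 105 mm, origin under its centre.
- bushing: Bystander: upright steel linear bushing, 21 x 21 x 30 mm, origin under its centre.
- knob: Bystander: black star knob, 32 x 31 x 27 mm, origin under its centre.
Mind the look-alikes: they are no part of the job. Of the things that look like the clamp, the larger one is meant.

How it is judged:
By the outcome, as a careful person would: the job done as asked, in the order asked, and still so for the second after the job is handed in, with the robot touching nothing.
It also fails if it takes over 56 s, if anything falls off the work surface, if the arm or the gripper's body presses on something with over 40 N, if the wrist force passes 120 N, or if a joint passes its speed limit or range.

ROBOT

A 6-joint arm with a two-finger parallel gripper is mounted at the origin on a cart in front of the work surface, level with it; the furniture and walls round the work are solid. World frame = base frame: x ahead of the robot, y to its left, z up, the work surface at z = 0. Lengths are in m, angles in rad, forces in N, time in s.
With the tool pointing down it reaches from about 0.35 to 0.775 m from the base axis. Payload 5.5 kg.
Tool frame: the origin (TCP) lies midway between the tips of the shut fingers; the grasp point (between the pads) lies 19 mm behind it; z points along the fingers, x is the direction in which the jaws open and shut, and the axes are right-handed (so a half turn about z gives the same grasp; the last joint's range is limited). The gripper opens to 85 mm and grips with 20 to 120 N. Pads are 22 mm wide; open, the fingers measure 114 mm over their backs; the gripper's body (76 mm by 85 mm) begins 54 mm behind the grasp point. The pads swing forward as they close: fully open they stand 13 mm farther back than shut.
Start: joints at [-1.387, 0.313, 0.046, 1.304, 0, 1.431], TCP at [0.183, -0.545, 0.231] pointing down, gripper open.
Joint ranges: [-2.76, 2.76], [-0.86, 1.69], [-1.03, 1.26], [-2.2, 2.34], [-1.47, 1.5], [-3.14, 3.14]. Speed limits (rad/s): [2.57, 2.57, 3.14, 3.14, 3.14, 3.14].

INTERFACE

Orientations are given as a unit quaternion [w, x, y, z].
In Python, from workcell import env gives the robot as it stands.
- The arm moves only by the tool servo_tool, never from a script. Its argument "targets" is a list of rows, each an object with "xyz": the shift along the tool's x, y, z in m, a list of three; "twist": the turn, a rotation vector about the tool's x, y, z in rad, a list of three; "jaw": the opening, from 0 (shut) to 1 (fully open). A call has 1 to 12 rows; each row is the pose to reach, as a shift and turn from the pose commanded when the call began, along the tool's axes at that moment; what a row does not reach only later rows make up. A row lasts 1/12 s, in which the tool goes at most 41.7 mm and 7.16 degrees, less where a joint would pass 70% of its speed; a pose out of reach is approached as far as the arm can. A call with a gripper value outside its range is refused whole. The fingers move at their own pace and stop on an object; "squeeze" is the grip in N (left out, the last holds). Time passes only in rows, so rows that repeat a pose let the fingers close. It gives the time, the measured TCP pose, the force and the opening at its end, in the units of the state.
- env.get_state(): the state, without advancing time (a new reading comes with each control period).
- env.read_camera(name): name is "scene" or "side" or "wrist"; returns a dict with "color" (400x640x3 uint8, red, green, blue), "depth" (400x640 float32, m along the optical axis (not along the pixel's ray), 0 where there is no reading), "fx", "fy", "cx", "cy" (pixels), "eye" and "attitude" of the camera in the world. Camera axes: x right, y down, z forward; pixel columns grow to the right and rows downward; lengths in m; the calibration is good to about 2 mm. A picture is of the moment at which its call begins.
- env.hand_in(): hands the job in, once; it reports no verdict.
The state is a dict: "clock": time; "joint_pos": joint angles; "qvel": joint speeds; "tau": joint torques, N m; "tcp_pos": TCP position; "orientation": TCP orientation; "wrist_force": force on the tool from outside, world axes, zero at the start; "ft_torque": the same for the moment, N m; "finger_gap": finger opening in m.
Only numpy, scipy, OpenCV 4.12 (cv2) and the standard library are available. Lean on these libraries where they do the work, as an engineer would, in place of code of your own. Each camera call takes 0.05 s, during which the arm holds its last target. There are 200 camera calls.

## Working session

There is one attempt and no reset: what is moved stays moved. The work goes in short steps, Python scripts to look and compute and a tool call to move; the robot and the scene stay as the last step left them, time stands still between calls to the robot, and variables do not carry over. Pictures are saved under pics/ and viewed, about 8 in all and at most 12, crops included, and the job is handed in when it is done.

Besides the shell and the picture viewer there is one more tool, called after ">>>" as name([rows], argument=value, ...), one row to a line, values as JSON. servo_tool: Moves the arm, as the interface text tells. Its arguments: {"type":"object","properties":{"targets":{"type":"array","items":{"type":"object","properties":{"xyz":{"type":"array","items":{"type":"number"}},"twist":{"type":"array","items":{"type":"number"}},"jaw":{"type":"number"}}}},"squeeze":{"type":"number"}},"required":["targets"]}

```bash
mkdir -p pics
cat > h.py <<'E'
import numpy as np,cv2
from workcell import env
from scipy.spatial.transform import Rotation as R
def Rq(q): return R.from_quat([q[1],q[2],q[3],q[0]]).as_matrix()
def cam(n):
    c=env.read_camera(n); np.savez(''+n+'.npz',**c); return c
def save(c,name,box=None,s=1):
    im=c['color'][...,::-1]
    if box: im=im[box[1]:box[3],box[0]:box[2]]
    im=cv2.resize(im,None,fx=s,fy=s,interpolation=cv2.INTER_CUBIC); cv2.imwrite('pics/'+name,im)
def att(c):
    a=np.array(c['attitude']); return a if a.shape==(3,3) else Rq(a)
def ray(c,u,v): return att(c)@np.array([(u-c['cx'])/c['fx'],(v-c['cy'])/c['fy'],1.])
def onz(c,u,v,z):
    d=ray(c,u,v); e=np.array(c['eye']); return e+d*(z-e[2])/d[2]
def dep(c,u,v): return np.array(c['eye'])+ray(c,u,v)*c['depth'][int(round(v)),int(round(u))]
def proj(c,p):
    q=att(c).T@(np.array(p)-np.array(c['eye'])); return c['cx']+c['fx']*q[0]/q[2],c['cy']+c['fy']*q[1]/q[2]
E
python3 - <<'E'
from h import *
a=cam('scene');b=cam('side')
print(env.get_state())
for c in(a,b): print(c['eye'],c['attitude'],c['fx'],c['cx'],c['cy'])
save(a,'scene1.png');save(b,'side1.png')
E
```

```text
{'clock': 0.1, 'joint_pos': array([-1.38657516e+00,  3.13886002e-01,  4.51076494e-02,  1.30361229e+00,
        3.67857510e-05,  1.43120894e+00]), 'qvel': array([-0.00045646, -0.00123362,  0.0014207 ,  0.00044594, -0.00139383,
        0.00133572]), 'tau': array([ 2.24670825e-03, -4.81723845e+01,  2.99245781e+01,  1.27048497e-02,
       -1.91972349e-04,  6.41943075e-06]), 'tcp_pos': array([ 0.18287802, -0.54466664,  0.23052657]), 'orientation': array([-5.64248232e-04,  8.11843153e-01, -5.83875037e-01, -5.63400089e-04]), 'wrist_force': array([ 0.49237384,  0.22045368, -0.09405813]), 'ft_torque': array([0.00673637, 0.05191045, 0.03623599]), 'finger_gap': 0.08524764772156128}
[0.23695316 0.47544874 0.72547578] [ 0.07922745 -0.20134456  0.88913444 -0.40326583] 391.8830636994257 319.63821805814626 197.01574336151006
[0.11764283 0.74096052 0.87074263] [ 0.09472607 -0.19059135  0.87710953 -0.43055868] 426.3785575288823 308.3811064919885 202.47073823863641
```

View pics/scene1.png

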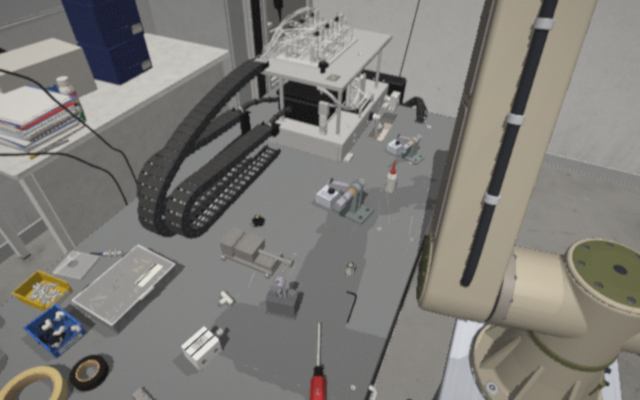

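View pics/side1.png

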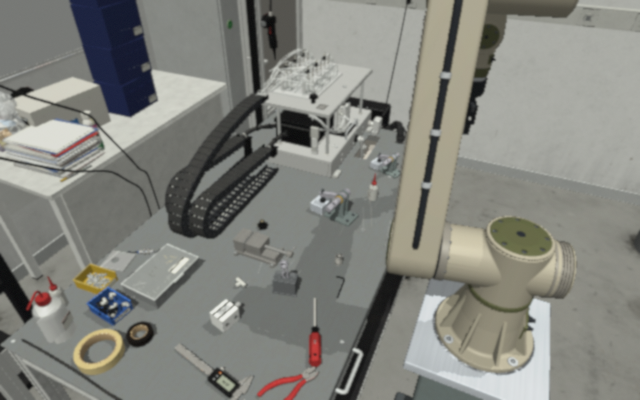

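The scene view shows two clamp-like things, at (345,198) and (405,148). The stand with the cotter is at (283,298), the oiler at (391,178), the bushing at (350,268) and the knob at (258,219). I'll measure the two clamps and check them in an enlarged crop.

Run:
```python
from h import *
a=dict(np.load('scene.npz'));b=dict(np.load('side.npz'))
for n,u,v in[('c1',345,198),('c2',405,148),('stand',283,298),('oil',391,180),('knob',258,219),('bush',350,268),('c1base',362,213),('c2base',414,156)]: print(n,dep(a,u,v).round(3))
im=np.hstack([cv2.resize(a['color'][x[1]:x[3],x[0]:x[2],::-1],(400,300),interpolation=cv2.INTER_CUBIC) for x in[(305,165,385,225),(375,120,455,180)]])
im2=np.hstack([cv2.resize(a['color'][265:325,245:325,::-1],(400,300),interpolation=cv2.INTER_CUBIC),cv2.resize(b['color'][175:235,295:375,::-1],(400,300),interpolation=cv2.INTER_CUBIC)])
cv2.imwrite('pics/c.png',np.vstack([im,im2]))
```

```text
c1 [ 0.474 -0.215  0.082]
c2 [ 0.404 -0.52   0.066]
stand [0.483 0.087 0.049]
oil [ 0.4   -0.378  0.048]
knob [ 0.663 -0.106  0.023]
bush [ 0.393 -0.055  0.033]
c1base [ 0.437 -0.257  0.01 ]
c2base [ 0.381 -0.579  0.007]
```

View pics/c.png

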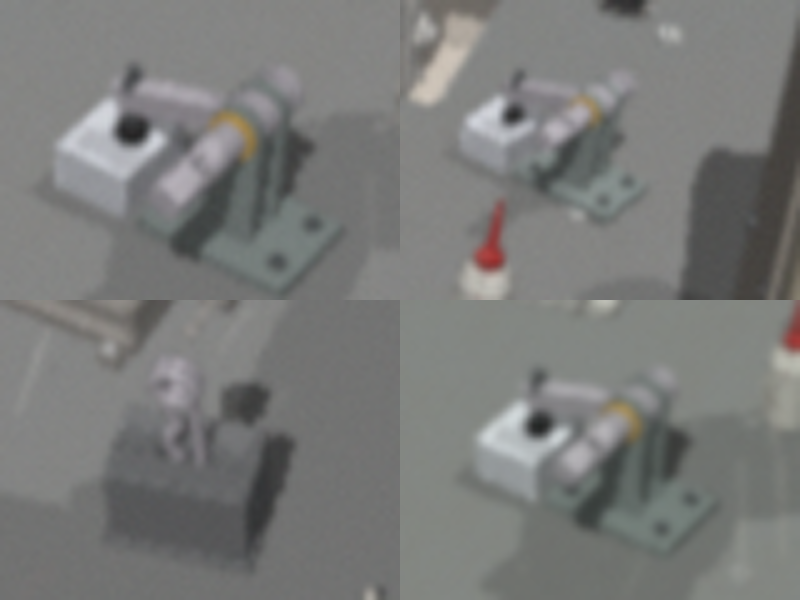

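The clamp at (345,198) is the one meant: its top reads about 82 mm, against 66 mm for the look-alike at (405,148), and its details are larger too. The bottom-left crop shows the cotter standing in the stand. Next I measure the clamp axis and the stand and cotter poses.

Run:
```python
from h import *
for n,box,sb in(('scene',(305,165,385,225),(245,265,325,325)),('side',(295,175,375,235),(260,250,310,300))):
    c=dict(np.load(n+'.npz'))
    hsv=cv2.cvtColor(c['color'],cv2.COLOR_RGB2HSV)
    vs,us=np.mgrid[box[1]:box[3],box[0]:box[2]]
    H=hsv[vs,us]; m=(H[...,0]>12)&(H[...,0]<30)&(H[...,1]>90)
    P=np.array([dep(c,u,v) for u,v in zip(us[m],vs[m])])
    print(n,'collar px',m.sum(),us[m].mean(),vs[m].mean(),np.median(P,0).round(4),P.min(0).round(3),P.max(0).round(3))
    # base plate points z 5..14mm
    A=np.array([dep(c,u,v) for u,v in zip(us.ravel(),vs.ravel())])
    b=A[(A[:,2]>.006)&(A[:,2]<.014)]
    r=cv2.minAreaRect((b[:,:2]*1000).astype(np.float32)); print('base',r,len(b))
    w=A[(A[:,2]>.06)]; col=np.median(P,0)
    # pin: points high, y greater than collar y
    f=w[(w[:,1]>col[1]+.006)&(w[:,2]>.07)&(w[:,2]<.1)&(np.hypot(*(w[:,:2]-col[:2]).T)<.08)]
    mm=f.mean(0);U,S,V=np.linalg.svd(f-mm);print('pin',len(f),mm.round(4),V[0].round(3),np.degrees(np.arctan2(V[0][1],V[0][0])),f.max(0).round(3),f.min(0).round(3))
    vs,us=np.mgrid[sb[1]:sb[3],sb[0]:sb[2]]
    A=np.array([dep(c,u,v) for u,v in zip(us.ravel(),vs.ravel())])
    t=A[(A[:,2]>.044)&(A[:,2]<.052)]; print('standtop',len(t),cv2.minAreaRect((t[:,:2]*1000).astype(np.float32)))
    e=A[(A[:,2]>.062)&(A[:,2]<.13)]; print('cot',len(e),e.mean(0).round(4),e.max(0).round(4),e.min(0).round(4))
    q=e[e[:,2]>.078];print(cv2.minAreaRect((q[:,:2]*1000).astype(np.float32)), q.mean(0))
```

```text
scene collar px 18 353.05555555555554 190.77777777777777 [ 0.4611 -0.2408  0.0905] [ 0.456 -0.245  0.08 ] [ 0.475 -0.238  0.095]
base ((455.5073547363281, -274.4423522949219), (202.95091247558594, 117.71874237060547), 41.5674934387207) 405
pin 161 [ 0.4741 -0.203   0.0856] [-0.235 -0.97   0.062] -103.6382285559433 [ 0.49  -0.179  0.093] [ 0.461 -0.234  0.074]
standtop 441 ((495.8097229003906, 51.996246337890625), (60.299407958984375, 100.46287536621094), 12.8919095993042)
cot 126 [0.4894 0.0838 0.09  ] [0.5009 0.0897 0.1069] [0.4798 0.0776 0.0625]
((490.5606994628906, 83.10269927978516), (21.144807815551758, 9.669838905334473), 14.425914764404297) [0.4898952  0.08394698 0.09581264]
side collar px 7 340.57142857142856 198.14285714285714 [ 0.4597 -0.2406  0.0875] [ 0.455 -0.244  0.079] [ 0.469 -0.238  0.093]
base ((511.911865234375, -343.7773742675781), (210.64254760742188, 226.5989990234375), 77.56826782226562) 297
pin 107 [ 0.4719 -0.2042  0.0846] [-0.243 -0.969  0.043] -104.05593293244512 [ 0.488 -0.178  0.092] [ 0.458 -0.234  0.074]
standtop 272 ((520.9402465820312, 53.856292724609375), (89.40142822265625, 138.23695373535156), 33.33258056640625)
cot 78 [0.4872 0.0836 0.0894] [0.4969 0.0894 0.1057] [0.478  0.0761 0.0624]
((487.4669494628906, 82.72830963134766), (18.90643310546875, 13.320860862731934), 0.6340453028678894) [0.48754295 0.08375174 0.09513105]
```

```bash
cat >> h.py <<'E'
def down(yaw): # tool down, tool x at yaw deg
    x=np.array([np.cos(np.radians(yaw)),np.sin(np.radians(yaw)),0]);z=np.array([0,0,-1.]);return np.c_[x,np.cross(z,x),z]
def go(p,M=None):
    s=env.get_state();T=Rq(s['orientation']);M=T if M is None else M
    print('xyz',(T.T@(np.array(p)-s['tcp_pos'])).round(4),'twist',R.from_matrix(T.T@M).as_rotvec().round(4))
def st():
    s=env.get_state();print('t',s['clock'].__round__(2),'p',np.round(s['tcp_pos'],4),'F',np.round(s['wrist_force'],2),'gap',round(s['finger_gap'],4),'j',np.round(s['joint_pos'],2))
E
python3 - <<'E'
from h import *
c=cam('wrist');s=env.get_state();T=Rq(s['orientation'])
print('tool',T.round(3));print('cam in tool',(T.T@(np.array(c['eye'])-s['tcp_pos'])).round(4),(T.T@att(c)).round(3),c['fx'],c['cx'],c['cy'])
for y in(104,-76):
  go([.489,.0835,.24],down(y))
E
```

```text
tool [[ 0.318 -0.948 -0.   ]
 [-0.948 -0.318  0.001]
 [-0.001 -0.    -1.   ]]
cam in tool [ 1.000e-04 -7.290e-02 -1.428e-01] [[ 1.    -0.001 -0.001]
 [ 0.001  0.96   0.281]
 [ 0.001 -0.281  0.96 ]] 282.75968736308783 320.1826688633193 206.0944018868022
xyz [-0.4982 -0.4901 -0.0086] twist [-2.2000e-03 -2.0000e-04 -3.0622e+00]
xyz [-0.4982 -0.4901 -0.0086] twist [-0.0001  0.0014  0.0794]
```

>>> servo_tool([
  {"xyz": [-0.25, -0.245, -0.02], "twist": [0, 0, -1.5], "jaw": 0.5},
  {"xyz": [-0.25, -0.245, -0.02], "twist": [0, 0, -1.5], "jaw": 0.5},
  {"xyz": [-0.25, -0.245, -0.02], "twist": [0, 0, -1.5], "jaw": 0.5},
  {"xyz": [-0.25, -0.245, -0.02], "twist": [0, 0, -1.5], "jaw": 0.5},
  {"xyz": [-0.25, -0.245, -0.02], "twist": [0, 0, -1.5], "jaw": 0.5},
  {"xyz": [-0.25, -0.245, -0.02], "twist": [0, 0, -1.5], "jaw": 0.5},
  {"xyz": [-0.498, -0.49, -0.01], "twist": [0, 0, -1.5], "jaw": 0.5},
  {"xyz": [-0.498, -0.49, -0.01], "twist": [0, 0, -1.5], "jaw": 0.5},
  {"xyz": [-0.498, -0.49, -0.01], "twist": [0, 0, -1.5], "jaw": 0.5},
  {"xyz": [-0.498, -0.49, -0.01], "twist": [0, 0, -1.5], "jaw": 0.5},
  {"xyz": [-0.498, -0.49, -0.01], "twist": [0, 0, -1.5], "jaw": 0.5},
  {"xyz": [-0.498, -0.49, -0.01], "twist": [0, 0, -1.5], "jaw": 0.5},
])

```text
clock: 1.15
tcp_pos: [0.4019, -0.0939, 0.2432]
orientation: [0.0, 0.992, 0.129, 0.0]
wrist_force: [-0.3, 0.1, 0.3]
finger_gap: 0.0427
```

Run:
```python
from h import *
st();go([.489,.0835,.24],down(104))
```

```text
t 1.15 p [ 0.4019 -0.0939  0.2432] F [-0.29  0.13  0.3 ] gap 0.0427 j [-0.42 -0.01 -0.31  1.27 -0.    0.89]
xyz [ 0.1297 -0.1492  0.0032] twist [ 6.0000e-04  1.0000e-04 -1.5562e+00]
```

>>> servo_tool([
  {"xyz": [0.13, -0.149, 0.003], "twist": [0, 0, -1.556]},
  {"xyz": [0.13, -0.149, 0.003], "twist": [0, 0, -1.556]},
  {"xyz": [0.13, -0.149, 0.003], "twist": [0, 0, -1.556]},
  {"xyz": [0.13, -0.149, 0.003], "twist": [0, 0, -1.556]},
  {"xyz": [0.13, -0.149, 0.003], "twist": [0, 0, -1.556]},
  {"xyz": [0.13, -0.149, 0.003], "twist": [0, 0, -1.556]},
  {"xyz": [0.13, -0.149, 0.003], "twist": [0, 0, -1.556]},
  {"xyz": [0.13, -0.149, 0.003], "twist": [0, 0, -1.556]},
  {"xyz": [0.13, -0.149, 0.003], "twist": [0, 0, -1.556]},
  {"xyz": [0.13, -0.149, 0.003], "twist": [0, 0, -1.556]},
  {"xyz": [0.13, -0.149, 0.003], "twist": [0, 0, -1.556]},
  {"xyz": [0.13, -0.149, 0.003], "twist": [0, 0, -1.556]},
])

```text
schema error: expected keys xyz, twist, jaw
```

Run:
```python
from h import *
st();go([.489,.0835,.24],down(104))
c=cam('wrist');save(c,'w1.png')
vs,us=np.mgrid[0:400:1,0:640:1];d=c['depth']
X=np.stack([(us-c['cx'])/c['fx']*d,(vs-c['cy'])/c['fy']*d,d],-1)@att(c).T+c['eye']
A=X.reshape(-1,3);A=A[np.hypot(A[:,0]-.489,A[:,1]-.083)<.07]
t=A[(A[:,2]>.044)&(A[:,2]<.052)]; print('standtop',len(t),cv2.minAreaRect((t[:,:2]*1000).astype(np.float32)))
for lo,hi in((.053,.07),(.07,.085),(.085,.12)):
    q=A[(A[:,2]>lo)&(A[:,2]<hi)&(np.hypot(A[:,0]-.489,A[:,1]-.083)<.03)]
    if len(q)>3: print(lo,len(q),q.mean(0).round(4),q.max(0).round(4),cv2.minAreaRect((q[:,:2]*1000).astype(np.float32)))
```

```text
t 1.15 p [ 0.4019 -0.0939  0.2432] F [-0.29  0.13  0.3 ] gap 0.0427 j [-0.42 -0.01 -0.31  1.27 -0.    0.89]
xyz [ 0.1297 -0.1492  0.0032] twist [ 6.0000e-04  1.0000e-04 -1.5562e+00]
standtop 1727 ((489.613037109375, 82.14103698730469), (60.46576690673828, 36.34706115722656), 11.701900482177734)
0.053 79 [0.4874 0.0807 0.0616] [0.4971 0.0851 0.07  ] ((488.9097595214844, 82.08647918701172), (15.776192665100098, 5.032322883605957), 13.052902221679688)
0.07 55 [0.4852 0.0803 0.0766] [0.4952 0.083  0.0849] ((488.6627197265625, 80.6285629272461), (4.490575313568115, 13.073064804077148), 88.97931671142578)
0.085 418 [0.4897 0.0812 0.0997] [0.5028 0.0889 0.1079] ((491.3030700683594, 82.62288665771484), (22.252304077148438, 10.26748275756836), 12.125375747680664)
```

View pics/w1.png

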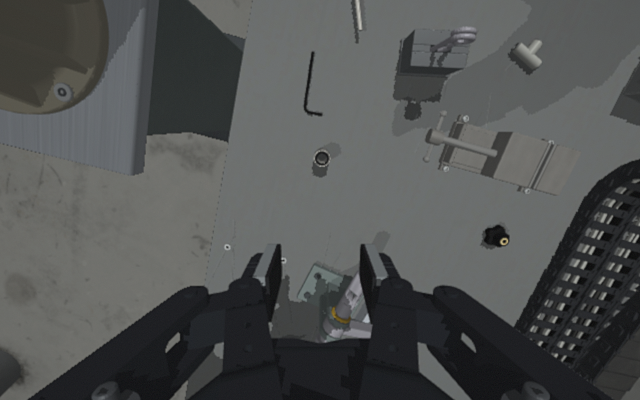

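The wrist view shows the stand at about (435,45) with the eye at (462,35). Measured: stand yaw 12°, eye centre at about (0.491, 0.0825, 0.097). The last move was refused because jaw was missing, so I redo it with jaw given.

>>> servo_tool([
  {"xyz": [0.13, -0.149, 0.043], "twist": [0, 0, -1.52], "jaw": 0.5},
  {"xyz": [0.13, -0.149, 0.043], "twist": [0, 0, -1.52], "jaw": 0.5},
  {"xyz": [0.13, -0.149, 0.043], "twist": [0, 0, -1.52], "jaw": 0.5},
  {"xyz": [0.13, -0.149, 0.043], "twist": [0, 0, -1.52], "jaw": 0.5},
  {"xyz": [0.13, -0.149, 0.043], "twist": [0, 0, -1.52], "jaw": 0.5},
  {"xyz": [0.13, -0.149, 0.043], "twist": [0, 0, -1.52], "jaw": 0.5},
  {"xyz": [0.13, -0.149, 0.043], "twist": [0, 0, -1.52], "jaw": 0.5},
  {"xyz": [0.13, -0.149, 0.043], "twist": [0, 0, -1.52], "jaw": 0.5},
  {"xyz": [0.13, -0.149, 0.043], "twist": [0, 0, -1.52], "jaw": 0.5},
  {"xyz": [0.13, -0.149, 0.043], "twist": [0, 0, -1.52], "jaw": 0.5},
  {"xyz": [0.13, -0.149, 0.043], "twist": [0, 0, -1.52], "jaw": 0.5},
  {"xyz": [0.13, -0.149, 0.043], "twist": [0, 0, -1.52], "jaw": 0.5},
])

```text
clock: 2.2
tcp_pos: [0.4899, 0.0808, 0.1998]
orientation: [-0.0, 0.637, 0.77, -0.0]
wrist_force: [0.8, -0.3, -0.0]
finger_gap: 0.0427
```

>>> servo_tool([
  {"xyz": [0, 0, 0], "twist": [0, 0, -0.1], "jaw": 0.5},
  {"xyz": [0, 0, 0], "twist": [0, 0, -0.1], "jaw": 0.5},
  {"xyz": [0, 0, 0], "twist": [0, 0, -0.1], "jaw": 0.5},
])

```text
clock: 2.45
tcp_pos: [0.49, 0.0807, 0.1999]
orientation: [-0.0, 0.602, 0.799, -0.0]
wrist_force: [-0.6, -0.2, -0.9]
finger_gap: 0.0427
```

```bash
cat >> h.py <<'E'
def cloud(c):
    vs,us=np.mgrid[0:400,0:640];d=c['depth']
    return np.stack([(us-c['cx'])/c['fx']*d,(vs-c['cy'])/c['fy']*d,d],-1)@att(c).T+c['eye']
def rect(q): 
    r=cv2.minAreaRect((q[:,:2]*1000).astype(np.float32));return [np.round(x,1) for x in r]
E
python3 - <<'E'
from h import *
st();print(Rq(env.get_state()['orientation']).round(3))
c=cam('wrist')
A=cloud(c).reshape(-1,3);A=A[np.hypot(A[:,0]-.489,A[:,1]-.083)<.045]
t=A[(A[:,2]>.044)&(A[:,2]<.052)]; print('standtop',len(t),rect(t))
for lo,hi in((.053,.065),(.065,.085),(.085,.12)):
    q=A[(A[:,2]>lo)&(A[:,2]<hi)&(np.hypot(A[:,0]-.489,A[:,1]-.083)<.03)]
    if len(q)>3: print(lo,len(q),q.mean(0).round(4),q.max(0).round(4),rect(q))
go([.491,.0825,.077],down(102))
print([proj(c,p) for p in([.491,.0825,.097],)])
save(c,'w2.png',(160,100,480,340),2)
E
```

```text
t 2.45 p [0.49   0.0807 0.1999] F [-0.55 -0.21 -0.88] gap 0.0427 j [ 0.    0.17 -0.21  1.18 -0.   -0.28]
[[-0.276  0.961 -0.001]
 [ 0.961  0.276 -0.   ]
 [ 0.    -0.001 -1.   ]]
standtop 1523 [array([489.4,  83.2]), array([60.1, 36. ]), np.float64(12.4)]
0.053 14 [0.4819 0.0815 0.0593] [0.4829 0.0838 0.065 ] [array([481.9,  81.6]), array([1.6, 4.2]), np.float64(7.2)]
0.065 27 [0.4825 0.0815 0.0747] [0.4837 0.0836 0.0843] [array([482.5,  81.6]), array([1.6, 4. ]), np.float64(12.6)]
0.085 259 [0.4892 0.0829 0.1024] [0.5016 0.0895 0.1069] [array([490.8,  83.3]), array([21. ,  9.9]), np.float64(12.7)]
xyz [0.0014 0.0014 0.123 ] twist [-0.0004 -0.      0.0698]
[(np.float64(321.64675662668327), np.float64(205.42002927113253))]
```

View pics/w2.png

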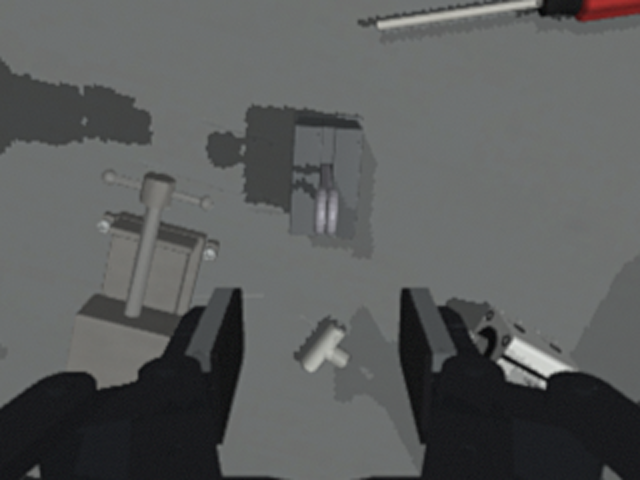

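The crop shows the eye at about (326,210), right where expected. Going down and closing.

>>> servo_tool([
  {"xyz": [0.0015, 0.001, 0.04], "twist": [0, 0, 0.063], "jaw": 0.5},
  {"xyz": [0.0015, 0.001, 0.08], "twist": [0, 0, 0.063], "jaw": 0.5},
  {"xyz": [0.0015, 0.001, 0.11], "twist": [0, 0, 0.063], "jaw": 0.5},
  {"xyz": [0.0015, 0.001, 0.123], "twist": [0, 0, 0.063], "jaw": 0.5},
  {"xyz": [0.0015, 0.001, 0.123], "twist": [0, 0, 0.063], "jaw": 0.5},
  {"xyz": [0.0015, 0.001, 0.123], "twist": [0, 0, 0.063], "jaw": 0.0},
  {"xyz": [0.0015, 0.001, 0.123], "twist": [0, 0, 0.063], "jaw": 0.0},
  {"xyz": [0.0015, 0.001, 0.123], "twist": [0, 0, 0.063], "jaw": 0.0},
  {"xyz": [0.0015, 0.001, 0.123], "twist": [0, 0, 0.063], "jaw": 0.0},
  {"xyz": [0.0015, 0.001, 0.123], "twist": [0, 0, 0.063], "jaw": 0.0},
  {"xyz": [0.0015, 0.001, 0.123], "twist": [0, 0, 0.063], "jaw": 0.0},
], squeeze=80)

```text
clock: 3.42
tcp_pos: [0.4922, 0.0826, 0.0785]
orientation: [0.001, 0.626, 0.78, 0.001]
wrist_force: [0.7, -0.1, 4.4]
finger_gap: 0.0081
```

Run:
```python
from h import *
st();print(Rq(env.get_state()['orientation']).round(3))
```

```text
t 3.42 p [0.4922 0.0826 0.0785] F [ 0.69 -0.05  4.38] gap 0.0081 j [ 0.01  0.27 -0.41  0.89  0.   -0.21]
[[-0.217  0.976  0.003]
 [ 0.976  0.217  0.   ]
 [-0.001  0.003 -1.   ]]
```

>>> servo_tool([
  {"xyz": [0, 0, -0.015], "twist": [0, 0, 0], "jaw": 0},
  {"xyz": [0, 0, -0.035], "twist": [0, 0, 0], "jaw": 0},
  {"xyz": [0, 0, -0.07], "twist": [0, 0, 0], "jaw": 0},
  {"xyz": [0, 0, -0.11], "twist": [0, 0, 0], "jaw": 0},
  {"xyz": [0, 0, -0.14], "twist": [0, 0, 0], "jaw": 0},
  {"xyz": [0, 0, -0.14], "twist": [0, 0, 0], "jaw": 0},
])

```text
clock: 3.92
tcp_pos: [0.494, 0.0826, 0.2238]
orientation: [0.004, 0.626, 0.78, 0.003]
wrist_force: [0.8, -0.7, -0.2]
finger_gap: 0.0084
```

Run:
```python
from h import *
st();s=env.get_state();T=Rq(s['orientation']);p=s['tcp_pos']
c=cam('wrist');X=(cloud(c)-p)@T   # tool frame
m=(abs(X[...,0])<.015)&(abs(X[...,1])<.03)&(X[...,2]>-.005)&(X[...,2]<.09)&(c['depth']>0)
q=X[m]
print('extent',q.min(0).round(4),q.max(0).round(4))
for z in np.arange(0,.08,.008):
    k=q[(q[:,2]>=z)&(q[:,2]<z+.008)]
    if len(k): print(round(z,3),len(k),k.min(0).round(4),k.max(0).round(4))
save(c,'w3.png',(200,120,440,300),3)
for n in('scene','side'):
    cc=cam(n);Y=(cloud(cc)-p)@T
    mm=(abs(Y[...,0])<.015)&(abs(Y[...,1])<.03)&(Y[...,2]>.0)&(Y[...,2]<.085)&(cc['depth']>0);k=Y[mm]
    print(n,len(k));
    for z in np.arange(0,.08,.01):
        j=k[(k[:,2]>=z)&(k[:,2]<z+.01)]
        if len(j):print(round(z,3),len(j),j.min(0).round(4),j.max(0).round(4))
```

```text
t 3.92 p [0.494  0.0826 0.2238] F [ 0.78 -0.7  -0.17] gap 0.0084 j [ 0.01  0.16 -0.17  1.23 -0.   -0.21]
extent [-0.0074 -0.0136 -0.0049] [ 0.0096 -0.0072  0.0716]
0.0 55 [-0.0017 -0.0107  0.0001] [ 0.0028 -0.0077  0.0079]
0.008 42 [-0.0018 -0.0109  0.008 ] [ 0.0024 -0.009   0.0158]
0.016 40 [-0.0019 -0.0113  0.0163] [ 0.0025 -0.0094  0.0239]
0.024 37 [-0.0019 -0.0117  0.024 ] [ 0.0026 -0.0095  0.032 ]
0.032 35 [-0.002  -0.0123  0.0321] [ 0.0027 -0.0096  0.0396]
0.04 26 [-0.0014 -0.0128  0.0408] [ 0.0028 -0.0104  0.0479]
0.048 26 [-0.0015 -0.0129  0.0487] [ 0.0029 -0.0108  0.0555]
0.056 22 [-0.0015 -0.0134  0.0561] [ 0.003  -0.011   0.0638]
0.064 12 [-0.0015 -0.0136  0.0644] [ 0.0031 -0.0107  0.0716]
scene 129
0.0 13 [-0.0002 -0.0116  0.0002] [ 0.0111 -0.0004  0.0093]
0.01 19 [ 0.0008 -0.013   0.0114] [0.0025 0.0016 0.02  ]
0.02 20 [ 0.0001 -0.0126  0.0203] [0.0038 0.0042 0.0299]
0.03 26 [-0.0006 -0.0128  0.0302] [0.0033 0.0004 0.0398]
0.04 20 [-0.0014 -0.0142  0.0407] [0.0035 0.0013 0.0489]
0.05 18 [ 0.0009 -0.014   0.0506] [0.003  0.0055 0.0599]
0.06 10 [-0.0003 -0.0157  0.0615] [ 0.0029 -0.0116  0.0683]
0.07 3 [ 0.0003 -0.0147  0.0709] [ 0.0024 -0.0132  0.0742]
side 83
0.0 10 [ 0.0013 -0.0138  0.0003] [0.0124 0.0053 0.0062]
0.01 12 [-0.0007 -0.0159  0.0104] [ 0.0037 -0.0026  0.0192]
0.02 11 [-0.0001 -0.0149  0.0208] [ 0.0057 -0.0001  0.0299]
0.03 15 [-0.0005 -0.015   0.0301] [ 0.0035 -0.0009  0.0391]
0.04 12 [-0.0005 -0.0175  0.0402] [ 0.0052 -0.0027  0.0472]
0.05 13 [ 0.     -0.0178  0.0502] [0.0053 0.0006 0.0589]
0.06 9 [ 0.0009 -0.0191  0.0604] [0.0047 0.0002 0.0689]
0.07 1 [ 0.0011 -0.0163  0.0758] [ 0.0011 -0.0163  0.0758]
```

View pics/w3.png

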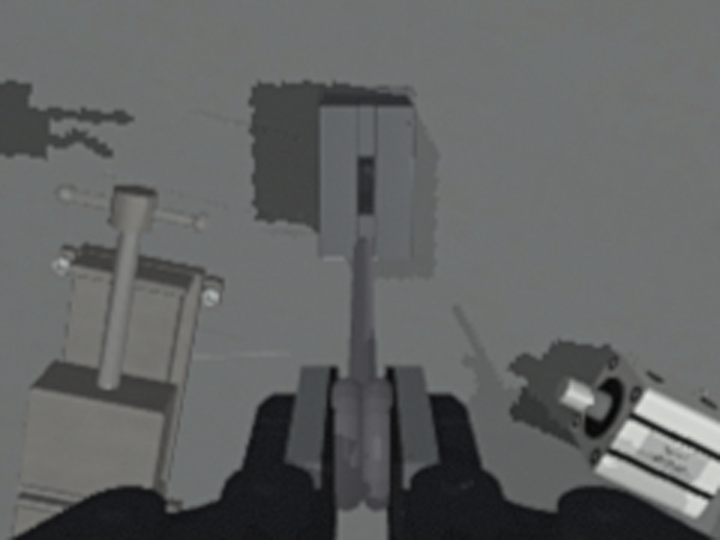

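The crop shows the cotter held square in the jaws (x about 365/720), with the leg running up to (362,240). The leg leans 2.6° in tool y. Next is a pre-insert pose with the tip 70 mm up the hole axis, for a close look.

```bash
cat >> h.py <<'E'
LEAN=0.045; TIP=np.array([.0008,-.0114,.073])
def target(o,yaw,dy,up,lean=None,tip=None,verbose=1):
    """TCP pose putting tip at clamp-frame y=dy, 'up' m along the hole axis from pin axis"""
    lean=LEAN if lean is None else lean; tip=TIP if tip is None else tip
    Rc=R.from_euler('z',yaw,degrees=True).as_matrix(); s,c=np.sin(np.radians(35)),np.cos(np.radians(35))
    C=Rc@np.array([[c,0,-s],[0,1,0],[s,0,c]])
    Tc=R.from_rotvec([lean,0,0]).as_matrix()@np.array([[0,1,0],[1,0,0],[0,0,-1.]])
    M=C@Tc.T; p=np.array(o)+C@[0,dy,up]-M@tip
    return p,M,C
E
python3 - <<'E'
from h import *
p,M,C=target([.4765,-.2115,.08],-14,0,.07)
Tc=M.T@C;print(p.round(4),M.round(3),'leg dir in tool',(-Tc[:,2]).round(3));go(p,M)
E
```

```text
[ 0.4029 -0.194   0.2021] [[ 0.242  0.769  0.592]
 [ 0.97  -0.192 -0.148]
 [ 0.     0.61  -0.793]] leg dir in tool [-0.    -0.045  0.999]
xyz [-0.2508 -0.1456  0.0148] twist [-0.6439 -0.1518  0.4466]
```

>>> servo_tool([
  {"xyz": [-0.251, -0.146, 0.015], "twist": [-0.644, -0.152, 0.447], "jaw": 0},
  {"xyz": [-0.251, -0.146, 0.015], "twist": [-0.644, -0.152, 0.447], "jaw": 0},
  {"xyz": [-0.251, -0.146, 0.015], "twist": [-0.644, -0.152, 0.447], "jaw": 0},
  {"xyz": [-0.251, -0.146, 0.015], "twist": [-0.644, -0.152, 0.447], "jaw": 0},
  {"xyz": [-0.251, -0.146, 0.015], "twist": [-0.644, -0.152, 0.447], "jaw": 0},
  {"xyz": [-0.251, -0.146, 0.015], "twist": [-0.644, -0.152, 0.447], "jaw": 0},
  {"xyz": [-0.251, -0.146, 0.015], "twist": [-0.644, -0.152, 0.447], "jaw": 0},
  {"xyz": [-0.251, -0.146, 0.015], "twist": [-0.644, -0.152, 0.447], "jaw": 0},
  {"xyz": [-0.251, -0.146, 0.015], "twist": [-0.644, -0.152, 0.447], "jaw": 0},
  {"xyz": [-0.251, -0.146, 0.015], "twist": [-0.644, -0.152, 0.447], "jaw": 0},
  {"xyz": [-0.251, -0.146, 0.015], "twist": [-0.644, -0.152, 0.447], "jaw": 0},
])

```text
clock: 4.98
tcp_pos: [0.403, -0.1927, 0.2013]
orientation: [0.252, 0.746, 0.584, 0.199]
wrist_force: [0.1, -0.0, -1.4]
finger_gap: 0.0085
```

Run:
```python
from h import *
st();p,M,C=target([.4765,-.2115,.08],-14,0,.07);go(p,M)
c=cam('wrist');save(c,'w4.png',(180,60,460,270),2.8)
X=cloud(c);hsv=cv2.cvtColor(c['color'],cv2.COLOR_RGB2HSV)
m=(hsv[...,0]>12)&(hsv[...,0]<30)&(hsv[...,1]>90)&(np.linalg.norm(X-[.47,-.235,.085],axis=-1)<.04)
q=X[m];vs,us=np.nonzero(m);print('collar',len(q),us.mean(),vs.mean(),q.mean(0).round(4),q.min(0).round(4),q.max(0).round(4))
# pin cylinder fit: points beyond the collar, solve axis in xy with yaw free
from scipy.optimize import least_squares
A=X.reshape(-1,3)
def loc(P,o,yaw): return (P-np.array([*o,0]))@R.from_euler('z',yaw,degrees=True).as_matrix()
L=loc(A,[.4765,-.2115],-14)
k=(abs(L[:,0])<.012)&(L[:,1]>-.022)&(L[:,1]<-.012)&(L[:,2]>.07)&(L[:,2]<.095)
k2=(abs(L[:,0])<.013)&(L[:,1]>-.022)&(L[:,1]<.04)&(L[:,2]>.06)&(L[:,2]<.1)
Q=A[k2]
def res(v):
    l=loc(Q,[v[0],-.2115],v[1]); return np.hypot(l[:,0],l[:,2]-v[2])-.010
r=least_squares(res,[.4765,-14,.08],loss='soft_l1',f_scale=.001);print('cyl',len(Q),r.x.round(4),np.median(abs(r.fun)))
l=loc(Q,[.4765,-.2115],r.x[1]);print('pin y extent',np.percentile(l[:,1],[0,1,99,100]).round(4))
print('proj o',proj(c,[.4765,-.2115,.0885]))
```

```text
t 4.98 p [ 0.403  -0.1927  0.2013] F [ 0.06 -0.02 -1.37] gap 0.0085 j [-0.88 -0.39 -0.91  0.51  0.37 -0.54]
xyz [-0.0012  0.0007 -0.0006] twist [-0.0019 -0.0024  0.0006]
collar 124 286.6693548387097 181.81451612903226 [ 0.4621 -0.2406  0.087 ] [ 0.4557 -0.2452  0.0694] [ 0.4761 -0.2375  0.0944]
cyl 1006 [  0.4759 -11.7112   0.08  ] 0.000508958457684624
pin y extent [-0.022  -0.0212  0.0301  0.0306]
proj o (np.float64(318.815822607542), np.float64(187.49754160722233))
```

View pics/w4.png

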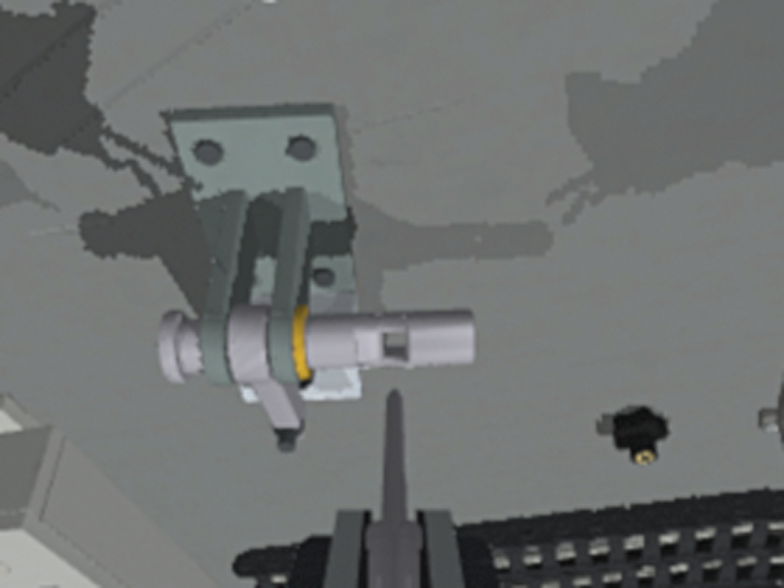

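The crop shows the pin from (305,345) to (472,337), the cross hole at about (396,344), and the leg tip at about (395,392) in line with it. Now to refine yaw, axis and hole position.

Run:
```python
from h import *
from scipy.optimize import least_squares
c=dict(np.load('wrist.npz'));X=cloud(c);A=X.reshape(-1,3)
def loc(P,o,yaw): return (P-np.array([*o,0]))@R.from_euler('z',yaw,degrees=True).as_matrix()
L=loc(A,[.4765,-.2115],-12)
k2=(abs(L[:,0])<.014)&(L[:,1]>-.024)&(L[:,1]<.04)&(L[:,2]>.06)&(L[:,2]<.1)&((L[:,1]<-.012)|(L[:,1]>.009))
Q=A[k2]
def res(v):
    l=loc(Q,[v[0],-.2115],v[1]); return np.hypot(l[:,0],l[:,2]-v[2])-.010
r=least_squares(res,[.4765,-14,.08],loss='soft_l1',f_scale=.001);print('cyl',len(Q),r.x.round(4),np.median(abs(r.fun)))
yaw=r.x[1];o=[r.x[0],-.2115,r.x[2]]
print('end y',np.percentile(loc(Q,o[:2],yaw)[:,1],[97,99,100]).round(4))
# hole mouth on plane at 8.5mm
Rc=R.from_euler('z',yaw,degrees=True).as_matrix();s,cc=np.sin(np.radians(35)),np.cos(np.radians(35));C=Rc@np.array([[cc,0,-s],[0,1,0],[s,0,cc]])
def mouth(u,v,h=.0085):
    d=C.T@ray(c,u,v);e=C.T@(np.array(c['eye'])-o);return (e+d*(h-e[2])/d[2])
for cx,cy in((383,345),(409,345),(396,328),(396,362),(357,345)): print(cx,cy,(mouth(180+cx/2.8,60+cy/2.8)*1000).round(1))
g=cv2.cvtColor(c['color'],cv2.COLOR_RGB2GRAY);print(g[174:194,300:340:1][::2,8:30])
D=(np.linalg.inv(C)@(X-o).reshape(-1,3).T).T.reshape(X.shape)[174:194,308:330]
print((D[...,2]*1000).round(0).astype(int)[::2])
```

```text
cyl 670 [  0.4759 -11.9199   0.0802] 0.00043394916793688433
end y [0.0294 0.0302 0.0307]
383 345 [ 0.3 -1.7  8.5]
409 345 [0.5 7.5 8.5]
396 328 [-5.7  3.1  8.5]
396 362 [6.6 2.7 8.5]
357 345 [  0.  -10.9   8.5]
[[ 96  96  96  98  97  97  96  98 102 101 101 101 100 101 100  99 100 101
  101 102 104 104]
 [125 127 126 125 125 124 130 136 135 132 130 129 129 128 124 125 121 115
  126 129 130 130]
 [167 167 167 168 170 170 170 163 149 143 147 146 140 138 137 135 127 122
  148 161 163 163]
 [182 185 185 187 191 193 185 162 130  94 108 122 122 123 123 123 118 119
  149 169 169 169]
 [180 183 184 186 190 191 186 164 130  94 117 121 120 120 120 120 115 115
  144 163 163 162]
 [180 183 182 185 188 190 186 167 134  79  73  74  73  74  73  73  80 109
  142 161 164 163]
 [179 181 181 182 187 189 185 168 139  93  75  74  75  76  76  75  81 107
  147 169 173 172]
 [177 181 179 175 176 176 173 165 152 151 149 145 138 128 122 114 103 108
  148 167 170 170]
 [129 131 151 155 148 151 155 152 149 142 139 140 144 142 145 145 149 158
  162 157 145 143]
 [127 125 127 126 122 123 122 123 123 123 123 124 12
[... 492 characters left out ...]
  9    9]
 [   9    7    9    9    9    8    9    9    8   -3 -119 -119 -119 -119
  -120 -119 -119    8    8    8   10    9]
 [   9    8    9    8   10    8    9    8    7   -1   -4   -4   -3   -3
    -3   -4   -3    8    7    9   11   10]
 [   9    8    8    8    8   10    8    8    7    6    4    5    6    5
     6    5    6    7    8    9    9    9]
 [   8    9    9    9    8    8    9    8    7    8    9    8    8    8
     9    9    8    8    7    9    8   10]
 [   9    7    8    8    8    7    8    7    6    6    7    8    8    7
     7    6    8    6    7    7    5    6]
 [ -92 -108 -132 -131 -132 -132 -131 -132 -132 -131 -132 -133 -132 -132
  -130 -132 -132 -131 -132 -132 -132 -134]]
```

```bash
cat >> h.py <<'E'
O=np.array([.4759,-.2115,.0802]);YAW=-12;HY=.002
def legclamp(c=None):
    """leg surface points seen by the wrist camera, in cotter-target (hole) frame and tool frame"""
    c=c or cam('wrist');s=env.get_state();T=Rq(s['orientation']);X=cloud(c).reshape(-1,3);X=X[np.isfinite(X[:,0])]
    t=(X-s['tcp_pos'])@T
    k=(abs(t[:,0])<.012)&(t[:,1]>-.025)&(t[:,1]<.0)&(t[:,2]>0)&(t[:,2]<.08)
    _,_,C=target(O,YAW,HY,0);h=(X[k]-O)@C;t=t[k]
    for lo,hi in((.0,.02),(.02,.04),(.04,.06),(.06,.08)):
        m=(t[:,2]>=lo)&(t[:,2]<hi)
        if m.sum(): print(lo,m.sum(),'tool x mid',((t[m,0].min()+t[m,0].max())/2*1000).round(2),'ymin',(np.percentile(t[m,1],10)*1000).round(2),'zmax',t[m,2].max().round(4),'hole x,y,z mid',((h[m].min(0)+h[m].max(0))/2*1000).round(1),'zmin',h[m,2].min().round(4),'xlow',(np.percentile(h[m,0],10)*1000).round(1))
E
python3 - <<'E'
from h import *
legclamp(dict(np.load('wrist.npz')))
for up in(.025,.012,-.05):
    p,M,C=target(O,YAW,HY,up);go(p,M)
E
```

```text
0.0 118 tool x mid 0.38 ymin -11.41 zmax 0.0198 hole x,y,z mid [ -1.4   4.2 131.9] zmin 0.122 xlow -2.5
0.02 92 tool x mid 0.37 ymin -12.56 zmax 0.0399 hole x,y,z mid [ -1.9   3.7 111.9] zmin 0.1019 xlow -2.8
0.04 67 tool x mid 0.74 ymin -13.65 zmax 0.0596 hole x,y,z mid [-2.1  3.7 91.9] zmin 0.0822 xlow -3.1
0.06 25 tool x mid 0.75 ymin -14.23 zmax 0.0739 hole x,y,z mid [-2.   3.5 74.8] zmin 0.068 xlow -3.1
xyz [-0.0017 -0.0021  0.0439] twist [-0.0013  0.0182 -0.0256]
xyz [-0.0015 -0.0026  0.0569] twist [-0.0013  0.0182 -0.0256]
xyz [-0.0004 -0.0054  0.1188] twist [-0.0013  0.0182 -0.0256]
```

>>> servo_tool([
  {"xyz": [-0.002, -0.002, 0.015], "twist": [0, 0.018, -0.026], "jaw": 0},
  {"xyz": [-0.002, -0.002, 0.03], "twist": [0, 0.018, -0.026], "jaw": 0},
  {"xyz": [-0.002, -0.002, 0.044], "twist": [0, 0.018, -0.026], "jaw": 0},
  {"xyz": [-0.002, -0.002, 0.044], "twist": [0, 0.018, -0.026], "jaw": 0},
  {"xyz": [-0.002, -0.002, 0.044], "twist": [0, 0.018, -0.026], "jaw": 0},
])

```text
clock: 5.45
tcp_pos: [0.4275, -0.1995, 0.1651]
orientation: [0.249, 0.735, 0.597, 0.202]
wrist_force: [0.5, 0.8, -1.0]
finger_gap: 0.0082
```

Run:
```python
from h import *
st();c=cam('wrist');legclamp(c);save(c,'w5.png',(260,140,380,230),6)
for up in(.025,.0,-.05):
    p,M,C=target(O,YAW,HY,up);go(p,M)
```

```text
t 5.45 p [ 0.4275 -0.1995  0.1651] F [ 0.49  0.76 -1.02] gap 0.0082 j [-0.85 -0.28 -0.94  0.36  0.37 -0.54]
0.0 123 tool x mid 1.48 ymin -11.57 zmax 0.0198 hole x,y,z mid [-1.4  2.4 88.3] zmin 0.0784 xlow -2.5
0.02 90 tool x mid 1.5 ymin -12.52 zmax 0.0398 hole x,y,z mid [-1.7  2.5 68.2] zmin 0.0583 xlow -2.7
0.04 66 tool x mid 1.94 ymin -13.65 zmax 0.0599 hole x,y,z mid [-2.1  2.9 48.1] zmin 0.0383 xlow -3.0
0.06 27 tool x mid 1.97 ymin -14.39 zmax 0.0736 hole x,y,z mid [-2.2  2.9 31.2] zmin 0.0246 xlow -3.1
xyz [ 0.0002 -0.0003  0.0002] twist [-0.0012 -0.      0.0011]
xyz [ 0.0002 -0.0014  0.0252] twist [-0.0012 -0.      0.0011]
xyz [ 0.0002 -0.0036  0.0752] twist [-0.0012 -0.      0.0011]
```

View pics/w5.png

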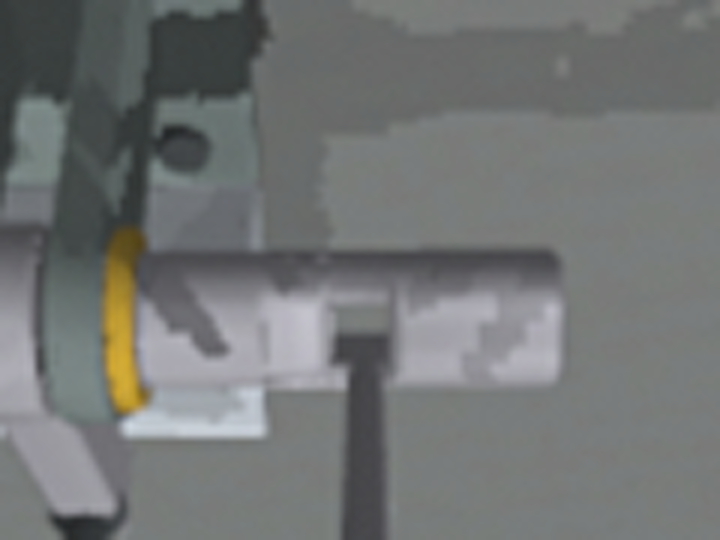

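The crop shows the hole at about x = 364 and the leg tip at about x = 367, so they line up. Inserting the first 25 mm.

>>> servo_tool([
  {"xyz": [-0.0006, -0.0004, 0.005], "twist": [0, 0, 0], "jaw": 0},
  {"xyz": [-0.0006, -0.0006, 0.01], "twist": [0, 0, 0], "jaw": 0},
  {"xyz": [-0.0006, -0.0008, 0.015], "twist": [0, 0, 0], "jaw": 0},
  {"xyz": [-0.0006, -0.001, 0.02], "twist": [0, 0, 0], "jaw": 0},
  {"xyz": [-0.0006, -0.0013, 0.025], "twist": [0, 0, 0], "jaw": 0},
  {"xyz": [-0.0006, -0.0013, 0.025], "twist": [0, 0, 0], "jaw": 0},
], squeeze=110)

```text
clock: 6.0
tcp_pos: [0.4405, -0.2052, 0.1442]
orientation: [0.25, 0.737, 0.595, 0.202]
wrist_force: [0.8, 2.0, -1.5]
finger_gap: 0.0076
```

```bash
cat >> h.py <<'E'
def ft():
    s=env.get_state();T=Rq(s['orientation']);p,M,C=target(O,YAW,HY,0)
    tip=s['tcp_pos']+T@TIP
    print('F tool',(T.T@s['wrist_force']).round(2),'tip in hole frame mm',((tip-O)@C*1000).round(2))
E
python3 - <<'E'
from h import *
st();ft();legclamp()
E
```

```text
t 6.0 p [ 0.4405 -0.2052  0.1442] F [ 0.79  1.98 -1.51] gap 0.0076 j [-0.83 -0.22 -0.97  0.26  0.36 -0.51]
F tool [ 2.1  -0.64  1.42] tip in hole frame mm [-0.94 -0.49 -0.36]
0.0 128 tool x mid 1.15 ymin -10.97 zmax 0.0197 hole x,y,z mid [-2.2 -0.1 63. ] zmin 0.0532 xlow -3.1
0.02 87 tool x mid 1.14 ymin -12.06 zmax 0.0397 hole x,y,z mid [-2.2 -0.1 43. ] zmin 0.0332 xlow -3.3
0.04 64 tool x mid 1.26 ymin -13.07 zmax 0.0598 hole x,y,z mid [-2.6 -0.1 22.8] zmin 0.013 xlow -3.5
0.06 725 tool x mid 0.0 ymin -19.68 zmax 0.0797 hole x,y,z mid [-0.4 -1.3  2.9] zmin -0.0066 xlow -9.4
```

>>> servo_tool([
  {"xyz": [0.002, 0, 0], "twist": [0, 0, 0], "jaw": 0},
  {"xyz": [0.002, 0, 0], "twist": [0, 0, 0], "jaw": 0},
  {"xyz": [0.002, 0, 0], "twist": [0, 0, 0], "jaw": 0},
])

```text
clock: 6.3
tcp_pos: [0.4411, -0.2043, 0.1459]
orientation: [0.252, 0.737, 0.595, 0.201]
wrist_force: [1.0, 0.1, -0.1]
finger_gap: 0.0077
```

Run:
```python
from h import *
st();ft();c=cam('wrist');legclamp(c);save(c,'w6.png',(260,140,380,230),6)
p,M,C=target(O,YAW,HY,-.012);go(p,M)
```

```text
t 6.3 p [ 0.4411 -0.2043  0.1459] F [ 0.98  0.06 -0.06] gap 0.0077 j [-0.82 -0.22 -0.97  0.26  0.36 -0.51]
F tool [0.27 0.72 0.63] tip in hole frame mm [0.49 0.29 0.73]
0.0 123 tool x mid 1.08 ymin -11.04 zmax 0.02 hole x,y,z mid [-0.7  0.8 63.6] zmin 0.0538 xlow -1.9
0.02 89 tool x mid 0.9 ymin -12.14 zmax 0.0399 hole x,y,z mid [-1.   0.5 43.8] zmin 0.0338 xlow -2.0
0.04 64 tool x mid 1.26 ymin -13.31 zmax 0.0598 hole x,y,z mid [-1.4  0.8 23.6] zmin 0.0139 xlow -2.2
0.06 705 tool x mid 0.04 ymin -21.24 zmax 0.0787 hole x,y,z mid [-0.4 -0.5  4.4] zmin -0.0048 xlow -9.4
xyz [ 0.0015 -0.0011  0.0127] twist [ 0.0007  0.0044 -0.0017]
```

View pics/w6.png

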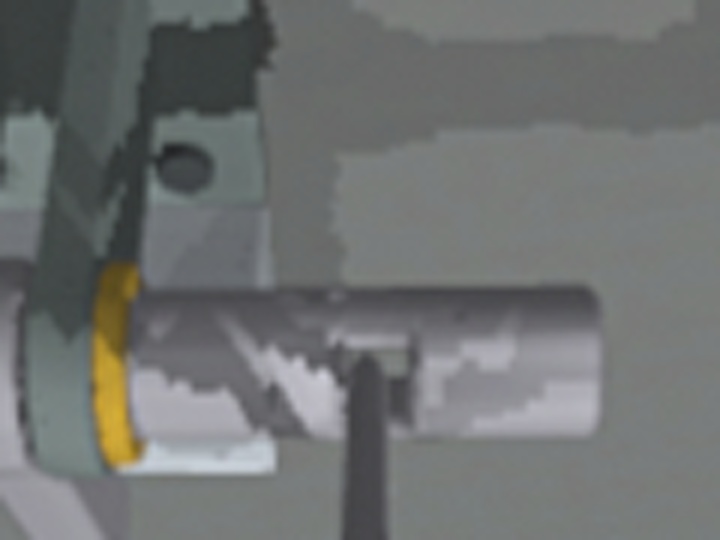

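The crop shows the leg tip inside the hole (leg x = 367, hole 343–412). It sits about 1.3 mm left of centre, so I correct that and continue.

>>> servo_tool([
  {"xyz": [0.0013, 0, 0], "twist": [0, 0.004, 0], "jaw": 0},
  {"xyz": [0.0013, -0.0003, 0.004], "twist": [0, 0.004, 0], "jaw": 0},
  {"xyz": [0.0013, -0.0006, 0.008], "twist": [0, 0.004, 0], "jaw": 0},
  {"xyz": [0.0013, -0.0008, 0.013], "twist": [0, 0.004, 0], "jaw": 0},
  {"xyz": [0.0013, -0.0008, 0.013], "twist": [0, 0.004, 0], "jaw": 0},
])

```text
clock: 6.77
tcp_pos: [0.4484, -0.204, 0.1337]
orientation: [0.249, 0.736, 0.595, 0.203]
wrist_force: [-0.5, 0.1, 0.1]
finger_gap: 0.0075
```

Run:
```python
from h import *
st();ft();legclamp()
p,M,C=target(O,YAW,HY,-.03);go(p,M)
```

```text
t 6.77 p [ 0.4484 -0.204   0.1337] F [-0.45  0.1   0.07] gap 0.0075 j [-0.81 -0.19 -0.98  0.21  0.35 -0.49]
F tool [ 0.   -0.33 -0.34] tip in hole frame mm [ -0.78   2.48 -13.32]
0.0 120 tool x mid 0.92 ymin -10.97 zmax 0.02 hole x,y,z mid [-1.8  2.6 49.9] zmin 0.0399 xlow -3.0
0.02 86 tool x mid 0.74 ymin -11.97 zmax 0.04 hole x,y,z mid [-2.2  2.5 29.8] zmin 0.0198 xlow -3.2
0.04 814 tool x mid 0.01 ymin -19.14 zmax 0.0597 hole x,y,z mid [-0.7  1.8  9.6] zmin -0.0002 xlow -9.3
0.06 12 tool x mid 0.32 ymin -6.31 zmax 0.0666 hole x,y,z mid [ 3.9  2.1 -3.6] zmin -0.0065 xlow 3.8
xyz [-0.0005  0.      0.0169] twist [-0.0011 -0.0013 -0.0022]
```

>>> servo_tool([
  {"xyz": [-0.0004, 0, 0.004], "twist": [0, 0, 0], "jaw": 0},
  {"xyz": [-0.0004, 0, 0.008], "twist": [0, 0, 0], "jaw": 0},
  {"xyz": [-0.0004, -0.0003, 0.012], "twist": [0, 0, 0], "jaw": 0},
  {"xyz": [-0.0004, -0.0003, 0.016], "twist": [0, 0, 0], "jaw": 0},
  {"xyz": [-0.0004, -0.0003, 0.016], "twist": [0, 0, 0], "jaw": 0},
])

```text
clock: 7.23
tcp_pos: [0.4585, -0.2071, 0.122]
orientation: [0.251, 0.736, 0.595, 0.203]
wrist_force: [2.0, -0.6, 1.4]
finger_gap: 0.0073
```

Run:
```python
from h import *
st();ft();legclamp()
p,M,C=target(O,YAW,HY,-.05);go(p,M)
```

```text
t 7.23 p [ 0.4585 -0.2071  0.122 ] F [ 2.03 -0.64  1.43] gap 0.0073 j [-0.79 -0.14 -0.99  0.16  0.34 -0.48]
F tool [-0.2   2.55  0.17] tip in hole frame mm [  1.32   1.59 -28.94]
0.0 123 tool x mid 0.95 ymin -10.86 zmax 0.0199 hole x,y,z mid [-0.   1.8 34.2] zmin 0.0243 xlow -1.0
0.02 843 tool x mid 0.11 ymin -19.25 zmax 0.04 hole x,y,z mid [-0.5  0.9 13.9] zmin 0.0038 xlow -8.2
0.04 167 tool x mid -0.05 ymin -21.25 zmax 0.05 hole x,y,z mid [-0.5  0.8 -0.5] zmin -0.0056 xlow -10.0
xyz [ 0.0004 -0.0021  0.0212] twist [ 0.0011 -0.0005 -0.0013]
```

>>> servo_tool([
  {"xyz": [0.0002, -0.0005, 0.004], "twist": [0, 0, 0], "jaw": 0},
  {"xyz": [0.0002, -0.0008, 0.008], "twist": [0, 0, 0], "jaw": 0},
  {"xyz": [0.0002, -0.001, 0.012], "twist": [0, 0, 0], "jaw": 0},
  {"xyz": [0.0002, -0.0013, 0.016], "twist": [0, 0, 0], "jaw": 0},
  {"xyz": [0.0002, -0.0015, 0.02], "twist": [0, 0, 0], "jaw": 0},
  {"xyz": [0.0002, -0.0016, 0.022], "twist": [0, 0, 0], "jaw": 0},
  {"xyz": [0.0002, -0.0016, 0.022], "twist": [0, 0, 0], "jaw": 0},
])

```text
clock: 7.87
tcp_pos: [0.4701, -0.2091, 0.1034]
orientation: [0.25, 0.736, 0.595, 0.203]
wrist_force: [2.7, -2.0, 1.9]
finger_gap: 0.0079
```

```bash
cat >> h.py <<'E'
def legline():
    """cotter slip check: eye top / leg in the tool frame"""
    c=cam('wrist');s=env.get_state();T=Rq(s['orientation']);t=(cloud(c).reshape(-1,3)-s['tcp_pos'])@T
    k=(abs(t[:,0])<.004)&(t[:,1]>-.03)&(t[:,1]<.012)&(t[:,2]>-.04)&(t[:,2]<.02)
    t=t[k]
    for z in np.arange(-.035,.02,.005):
        m=(t[:,2]>=z)&(t[:,2]<z+.005)
        if m.sum():print(round(z,3),m.sum(),'ymin',(t[m,1].min()*1000).round(1))
E
python3 - <<'E'
from h import *
st();ft();legclamp();legline()
p,M,C=target(O,YAW,HY,-.05);go(p,M)
E
```

```text
t 7.87 p [ 0.4701 -0.2091  0.1034] F [ 2.72 -2.05  1.91] gap 0.0079 j [-0.77 -0.08 -1.    0.08  0.33 -0.46]
F tool [-1.43  3.61  0.37] tip in hole frame mm [  0.19   2.   -50.9 ]
0.0 1161 tool x mid -0.03 ymin -18.08 zmax 0.02 hole x,y,z mid [-1.   1.1 12. ] zmin 0.0019 xlow -9.0
0.02 120 tool x mid 0.14 ymin -19.36 zmax 0.0287 hole x,y,z mid [-2.9  1.3 -2.1] zmin -0.0062 xlow -10.1
0.04 40 tool x mid 1.25 ymin -12.94 zmax 0.0598 hole x,y,z mid [ -1.3   2.4 -30.8] zmin -0.0376 xlow -2.2
0.06 27 tool x mid 1.26 ymin -13.36 zmax 0.0707 hole x,y,z mid [ -1.3   2.4 -43.2] zmin -0.0485 xlow -2.3
-0.035 22 ymin -10.1
-0.03 170 ymin -9.9
-0.025 387 ymin -10.9
-0.02 131 ymin -12.3
-0.015 38 ymin -12.1
-0.01 26 ymin -10.0
-0.005 45 ymin -10.6
0.0 30 ymin -10.4
0.005 33 ymin -10.8
0.01 104 ymin -17.1
0.015 164 ymin -19.2
xyz [ 0.0001 -0.     -0.0006] twist [ 0.0005 -0.0004 -0.0017]
```

Run:
```python
from h import *
c=dict(np.load('wrist.npz'));s=cam('scene');sd=cam('side')
a=cv2.resize(c['color'][130:330,230:410,::-1],(450,500),interpolation=cv2.INTER_CUBIC)
b=cv2.resize(s['color'][155:225,310:380,::-1],(345,345),interpolation=cv2.INTER_CUBIC)
b=cv2.copyMakeBorder(b,0,155,0,0,cv2.BORDER_CONSTANT)
cv2.imwrite('pics/w7.png',np.hstack([a,b]))
```

```text
(no output)
```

View pics/w7.png

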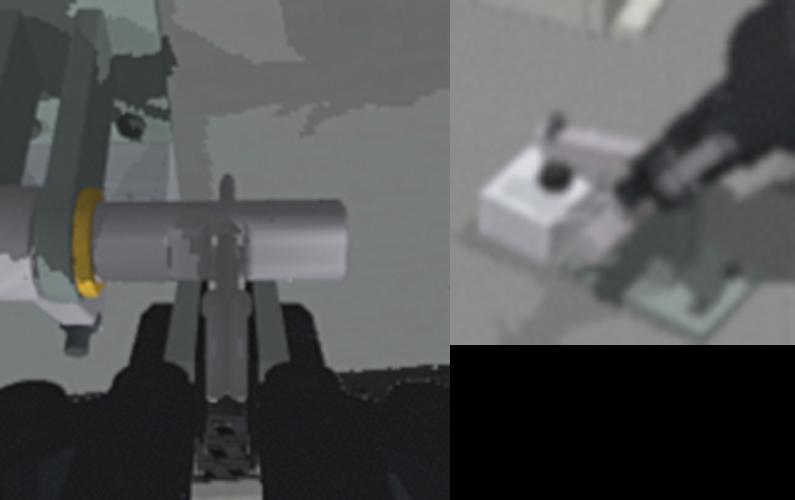

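The wrist view (left) shows the leg through the hole at (226,235), with the tip out on the far side at (227,185). I push another 1.5 mm to feel whether it is seated.

>>> servo_tool([
  {"xyz": [0, 0, 0.0015], "twist": [0, 0, 0], "jaw": 0},
  {"xyz": [0, 0, 0.0015], "twist": [0, 0, 0], "jaw": 0},
  {"xyz": [0, 0, 0.0015], "twist": [0, 0, 0], "jaw": 0},
])

```text
clock: 8.32
tcp_pos: [0.4709, -0.2095, 0.1028]
orientation: [0.251, 0.736, 0.595, 0.203]
wrist_force: [3.7, -1.1, 1.5]
finger_gap: 0.0078
```

Run:
```python
from h import *
st();ft();legclamp()
```

```text
t 8.32 p [ 0.4709 -0.2095  0.1028] F [ 3.71 -1.09  1.55] gap 0.0078 j [-0.77 -0.08 -1.    0.07  0.33 -0.46]
F tool [-0.29  4.    1.13] tip in hole frame mm [  0.53   1.77 -51.9 ]
0.0 1203 tool x mid -0.02 ymin -18.6 zmax 0.02 hole x,y,z mid [-1.3  0.9 10.9] zmin 0.0007 xlow -9.3
0.02 65 tool x mid -0.01 ymin -19.53 zmax 0.0266 hole x,y,z mid [-2.8  0.9 -2.2] zmin -0.0053 xlow -10.1
0.04 43 tool x mid 1.19 ymin -12.81 zmax 0.0595 hole x,y,z mid [ -1.1   2.1 -31.2] zmin -0.0384 xlow -1.9
0.06 26 tool x mid 1.23 ymin -13.33 zmax 0.0711 hole x,y,z mid [ -0.9   2.2 -44.5] zmin -0.05 xlow -1.9
```

The tip now reads 50 mm past the axis and the axial force is only about 1 N, so the bow is past its throat. Releasing and backing out along the tool axis.

>>> servo_tool([
  {"xyz": [0, 0, 0], "twist": [0, 0, 0], "jaw": 0.3},
  {"xyz": [0, 0, 0], "twist": [0, 0, 0], "jaw": 0.3},
  {"xyz": [0, 0, 0], "twist": [0, 0, 0], "jaw": 0.3},
  {"xyz": [0, 0, -0.01], "twist": [0, 0, 0], "jaw": 0.3},
  {"xyz": [0, 0, -0.03], "twist": [0, 0, 0], "jaw": 0.3},
  {"xyz": [0, 0, -0.06], "twist": [0, 0, 0], "jaw": 0.3},
  {"xyz": [0, 0, -0.09], "twist": [0, 0, 0], "jaw": 0.3},
  {"xyz": [0, 0, -0.12], "twist": [0, 0, 0], "jaw": 0.3},
  {"xyz": [0, 0, -0.12], "twist": [0, 0, 0], "jaw": 0.3},
])

```text
clock: 9.12
tcp_pos: [0.3978, -0.194, 0.2008]
orientation: [0.252, 0.736, 0.595, 0.203]
wrist_force: [0.6, -0.3, 0.1]
finger_gap: 0.0254
```

Run:
```python
from h import *
st();c=cam('wrist');X=cloud(c).reshape(-1,3);_,_,C=target(O,YAW,HY,0);h=(X-O)@C
k=(abs(h[:,1]-.002)<.008)&(h[:,0]>-.02)&(h[:,0]<.035)&(h[:,2]>-.07)&(h[:,2]<.07);h=h[k]*1000
for z in range(-60,60,6):
    m=(h[:,2]>=z)&(h[:,2]<z+6)
    if m.sum():print(z,m.sum(),'x',h[m,0].min().round(1),h[m,0].max().round(1),'y',h[m,1].min().round(1),h[m,1].max().round(1),'z',h[m,2].min().round(1),h[m,2].max().round(1))
s=cam('scene')
a=cv2.resize(c['color'][100:300,230:410,::-1],(450,500),interpolation=cv2.INTER_CUBIC)
b=cv2.resize(s['color'][160:220,310:370,::-1],(345,345),interpolation=cv2.INTER_CUBIC)
cv2.imwrite('pics/w8.png',np.hstack([a,cv2.copyMakeBorder(b,0,155,0,0,cv2.BORDER_CONSTANT)]))
```

```text
t 9.12 p [ 0.3978 -0.194   0.2008] F [ 0.62 -0.25  0.14] gap 0.0254 j [-0.92 -0.4  -0.91  0.53  0.41 -0.6 ]
-48 3 x -0.7 -0.5 y 0.9 3.2 z -43.4 -42.5
-12 2 x 0.1 0.3 y -0.1 4.2 z -8.5 -7.5
-6 10 x -0.8 4.4 y -1.1 5.1 z -4.8 -0.5
0 55 x -9.9 8.4 y -5.1 9.2 z 0.0 5.9
6 166 x -9.7 8.1 y -6.0 10.0 z 6.0 11.2
12 7 x -1.0 0.2 y 0.0 4.0 z 12.4 17.0
18 9 x -0.9 0.2 y 0.1 3.9 z 18.7 23.6
24 3 x -0.9 -0.7 y 1.1 3.0 z 26.2 26.9
30 5 x -3.1 -0.9 y -2.5 4.7 z 30.4 35.2
36 41 x -3.2 16.9 y -2.5 6.5 z 36.1 41.9
42 200 x -2.4 16.4 y -2.6 6.5 z 42.0 48.0
48 5 x 4.0 10.3 y 0.2 4.6 z 48.0 48.9
```

View pics/w8.png

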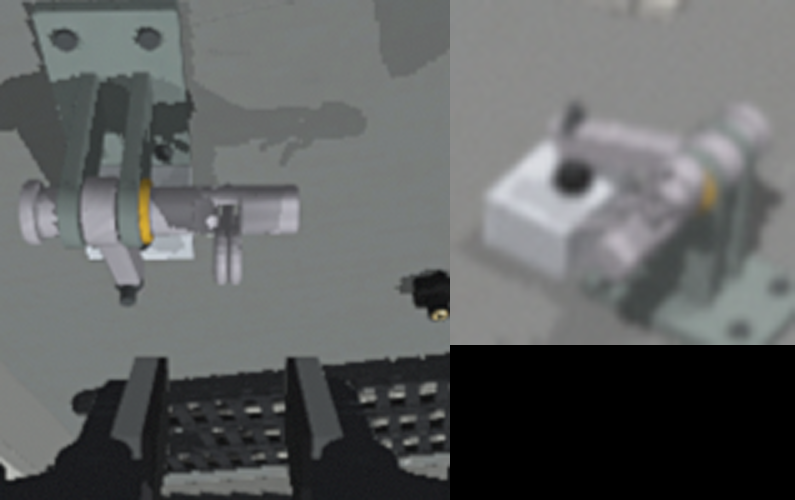

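The wrist view shows the cotter standing free in the pin: eye at (228,260), leg through the hole at (228,215), gripper clear. The eye's top reads 48.9 mm above the pin axis, against a nominal 51 mm, so it is home within the play and calibration. Handing in.

Run:
```python
from h import *
print(env.hand_in());st()
```

```text
the job is handed in; nothing more can be done
None
the job is handed in; nothing more can be done
```

The cotter is out of its stand and locked in the larger clamp's pivot pin, and the job is handed in. The straight leg went in from above through the cross hole, at about y = +2 mm. I pushed it in along the hole axis, released it and backed the gripper out. The last clock reading before hand-in was 9.1 s of the 56 s.

**Last checks:**
- **Depth, while held:** the tip read about 50 mm past the pin axis from the camera and about 52 mm from the arm pose.
- **Depth, after release:** the eye's top read 48.9 mm above the axis, against 51 mm nominal. That puts the cotter about 2 mm deep, within the 4 mm play and the camera calibration.
- **Force:** the push along the leg was only about 1 N at the end, which fits the bow having snapped past its throat. The 15 N peak itself fell between my readings, so I did not see it.
- **Not seen directly:** the pin hides the bow from the wrist camera, so that it has snapped over is inferred from depth and force.
- **Mid-insertion correction:** the leg sat 1–2 mm off-centre in the hole early on, with about 2 N sideways, and I corrected that before pushing on.
- **Refused move:** one command was refused for a missing jaw value, and I resent it with the value.
- **Bystanders:** the arm was kept clear of the oiler, bushing and star knob, but I did not re-measure them at the end.

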